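# Unlock the telescopic bench lamp and hold it fully raised

### The arm

A 6-joint arm with a two-finger parallel gripper is mounted at the origin on a cart in front of the work surface, level with it; the furniture and walls round the work are solid. World frame = base frame: x ahead of the robot, y to its left, z up, the work surface at z = 0. Lengths are in m, angles in rad, forces in N, time in s.
With the tool pointing down it reaches from about 0.35 to 0.925 m from the base axis. Payload 6.4 kg.
Tool frame: the origin (TCP) lies between the finger pads, 19 mm behind the fingertips; this is the grasp point; z points along the fingers, y is the line along which they close (so a half turn about z gives the same grasp; the last joint's range is limited). The gripper opens to 94 mm and grips with 3 to 60 N. Pads are 16 mm wide; open, the fingers measure 119 mm over their backs; the gripper's body (75 mm by 177 mm) begins 78 mm behind the grasp point.
Start: joints at [-0.174, 0.245, 1.558, -0, 1.339, -0.174], TCP at [0.65, 0, 0.224] pointing down, gripper open.
Joint ranges: [-3.13, 3.13], [-1.02, 2.26], [0.13, 2.54], [-0.95, 4.09], [0.21, 2.88], [-2.74, 2.74]. Speed limits (rad/s): [2.57, 2.57, 3.14, 3.14, 3.14, 3.14].

### API

Orientations are given as a unit quaternion [w, x, y, z].
In Python, from rig import robot, imaging, finish_job gives the robot as it stands (robot), with the cameras (imaging) and the job as plain functions.
- The arm moves only by the tool nudge_tcp, called as name(argument=value, ...) on one line, values as JSON. Schema: {"type":"object","properties":{"ticks":{"type":"array","items":{"type":"array","prefixItems":[{"type":"array","items":{"type":"number"},"minItems":3,"maxItems":3},{"type":"number"}],"minItems":2,"maxItems":2},"minItems":1,"maxItems":8},"aperture":{"type":"number"},"grip_n":{"type":"number"},"only":{"type":"string"},"quiet":{"type":"boolean"},"lines":{"type":"string"}},"required":["ticks"],"additionalProperties":false}. ticks is a list of rows, 1 to 8 of them, each written [[dx, dy, dz], turn]: dx, dy, dz in m, then a turn about the tool's z in rad; each row shifts and turns the commanded pose from where the row before left it, along the tool's axes as they then stand; what a row does not reach is not made up. A row lasts 1/12 s, in which the tool goes at most 0.0417 m and 0.125 rad, less where a joint would pass 70% of its speed; a pose out of reach is approached as far as the arm can. aperture is the finger opening in m, set as the call begins (left out keeps the last). The fingers move at their own pace and stop on an object; grip_n is the grip in N (left out, the last holds). Time passes only in rows, so rows that do not move let the fingers close. The tool returns the time, the measured TCP pose, the force, the opening and the grip force at its end. only (a regular expression) keeps the lines of the reply that match it, lines (a string "A,B") keeps lines A to B, and quiet returns only ok. Input that does not fit is refused with a message, and nothing moves.
- robot.get_obs(): the state, without advancing time (a new reading comes with each control period).
- imaging.grab_frame(name): name is "scene" or "side" or "wrist"; returns the picture (400x640x3 uint8, red, green, blue); there is no depth.
- imaging.camera_model(name): a dict with "fx", "fy", "cx", "cy" (pixels), "position" and "orientation" of the camera in the world. Camera axes: x right, y up, looking along -z (the intrinsics and any distortion apply to the point x, -y, -z); pixel columns grow to the right and rows downward; lengths in m; the calibration is good to about 2 mm. A picture is of the moment at which its call begins: read the wrist's pose just before it. camera_model takes no time and is no camera call; for the wrist camera it gives the pose at the moment of the call.
- finish_job(): hands the job in; it is judged then, once.
The state is a dict: "time_s": time; "qpos": joint angles; "qvel": joint speeds; "effort": joint torques, N m; "ee_pos": TCP position; "orientation": TCP orientation; "ft_force": force on the tool from outside, world axes, zero at the start; "ft_torque": the same for the moment, N m; "opening": finger opening in m; "finger_force": force on a finger pad.
Only numpy, scipy, OpenCV 4.12 (cv2) and the standard library are available. Lean on these libraries where they do the work, as an engineer would, in place of code of your own. Each camera call takes 0.05 s, during which the arm holds its last target. There are 200 camera calls.

### The job

Raise the telescopic work lamp that stands on the bench: first turn the lock knob on its base clockwise until it clicks over its detent and the lock bolt is drawn; then squeeze the release button on the side of the lamp's grip block, pull the lamp straight up past its first stop to the second stop at full height, and finish while still gripping it there with the button pressed in. Leave the other things on the bench where they lie.

Things in the scene. Friction and masses are not known exactly. Their poses are not given: they have to be found in the camera images.
- lamp_base: Fixed dark steel base plate of the lamp, 100 (x) x 240 (y) x 12 mm; origin at the centre of its underside, on the bench, z up. Along its y axis it carries the lamp's mast at y = +65 mm and the lock knob at y = -60 mm. All parts of the lamp keep the plate's yaw. A steel lock bolt, 8 mm thick, lies between the two along y, 28 mm above the bench.
- lock_knob_grip (a point): On the vertical axis of the black lock knob, 79 mm above the bench: TCP height for gripping it. Its upright bar, 14 mm thick, 42 mm long, top 86 mm above the bench, stands on a 44 mm disc (top 56 mm) on a 60 x 60 mm pedestal. At joint value 0 the bar lies along the plate's x (fingers close along the plate's y); it turns with the knob.
- lock_knob (a joint): Turn of the lock knob, rad: 0 to 0.1 at the start (locked), grows clockwise seen from above, end stop 1.4. A sprung detent resists with up to about 0.15 N m from 0.1 on, crest at 0.7: let go before it, the knob springs back to about 0.1; past it, it clicks on to 1.25 or more and the lock bolt is drawn. Until then the bolt blocks the mast.
- lamp_head: Lamp head on top of the mast, rising with it, axes as the plate's; origin: centre of the underside of its black grip block, 98 mm above the bench when down. Grip block 50 (x) x 36 (y) x 32 mm (z 0 to 32), gripped across y from above. An aluminium light bar, 20 x 110 (y) x 30 mm, stands 52 mm off on its +x side, same height. Mast and head weigh about 0.35 kg.
- head_grip (a point): Centre of the grip block at the button's height, 17 mm above the block's underside (115 mm above the bench when down, 225 mm at full height): between the button on the +y face and the plain -y face.
- release_button (a joint): Press of the round grey button, 20 mm across, on the grip block's +y face (away from the knob), m: 0 out (7 mm proud, 43 mm over block and button), 0.006 fully in (1 mm proud). Spring, about 5.5 N fully in. Pressed over about 0.004 it frees the mast; released, it blocks the mast from rising out of the bottom and past the first stop.
- lamp_mast (a joint): Extension of the telescopic mast, m, straight up: 0 down, 0.110 the second stop (hard end, full height). At about 0.049 to 0.061 lies the first stop, a sprung ball that takes about 9 N more pull to pass even with the button in; let go above it, the mast sinks back and rests on it. Outer tube 32 mm thick (36 at the collar), top 84 mm above the bench.
- spanner_13: Bystander: steel spanner, 183 x 24 x 6 mm, lying in front of the base plate; origin under its centre.
- nut_m16_1: Bystander: steel hexagon nut, 24 x 27 x 13 mm, lying on the front part of the base plate; origin under its centre.
- marker_black: Bystander: marker pen, 130 x 16 x 16 mm, lying behind the base plate; origin under its centre.
- electrical_tape: Bystander: roll of tape, 68 mm across, 19 mm high, lying beyond the knob end of the plate; origin under its centre.
- hex_key_6: Bystander: hexagon key, 113 x 31 x 6 mm, lying behind the mast end of the plate; origin under its centre.

How it is judged:
By the outcome, as a careful person would: the job done as asked, in the order asked, and still so for the second after the job is handed in, while the arm keeps its last pose, push and grip.
It also fails if it takes over 53 s, if anything falls off the work surface, if the arm or the gripper's body presses on something with over 40 N, if the wrist force passes 120 N, or if a joint passes its speed limit or range.

## Working session

There is one attempt and no reset: what is moved stays moved. The work goes in short steps, Python scripts to look and compute and a tool call to move; the robot and the scene stay as the last step left them, time stands still between calls to the robot, and variables do not carry over. Pictures are saved under pics/ and viewed, at most 10 in all, crops included, and the job is handed in when it is done.

```bash
ls; mkdir -p pics; python3 - <<'E'
from rig import robot, imaging, finish_job
import cv2
for n in("scene","side"):
    print(n,imaging.camera_model(n)); cv2.imwrite(f"pics/{n}.png",imaging.grab_frame(n)[:,:,::-1])
o=robot.get_obs();print(o["ee_pos"],o["orientation"],o["opening"],o["time_s"])
print(imaging.camera_model("wrist")); cv2.imwrite("pics/wrist.png",imaging.grab_frame("wrist")[:,:,::-1])
E
```

```text
pics
rig.py
scene {'fx': 444.4939793826897, 'fy': 444.4939793826897, 'cx': 313.73213164628396, 'cy': 199.31628274142673, 'position': array([0.10059031, 0.40524067, 0.5222811 ]), 'orientation': array([-0.2692397 , -0.16072045,  0.47555782,  0.82190247])}
side {'fx': 439.6549491872076, 'fy': 439.6549491872076, 'cx': 319.8741696912289, 'cy': 198.019161669143, 'position': array([0.50012685, 0.6053864 , 0.48425688]), 'orientation': array([-0.01688854, -0.0241751 ,  0.52384267,  0.85130441])}
[6.49492159e-01 1.25885291e-04 2.23278184e-01] [-7.08171032e-04  7.07100019e-01  7.07113028e-01 -4.75782945e-04] 0.0939244990487135 0.1
{'fx': 281.00292102145573, 'fy': 281.00292102145573, 'cx': 319.4575131653231, 'cy': 196.51868661658446, 'position': array([0.64945297, 0.06935796, 0.38355904]), 'orientation': array([ 9.92863704e-01, -1.19249004e-01,  1.13418343e-03, -2.30889452e-04])}
```

View pics/scene.png

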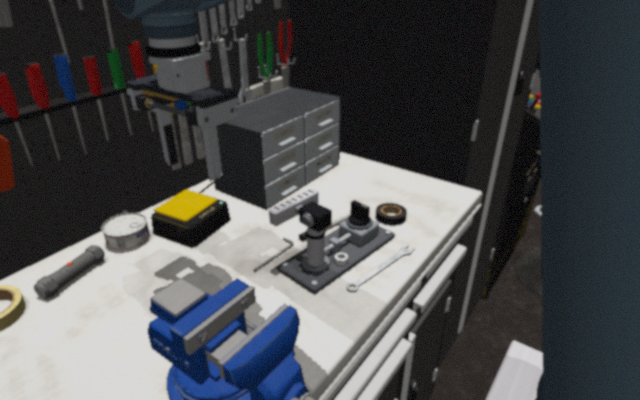

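View pics/wrist.png

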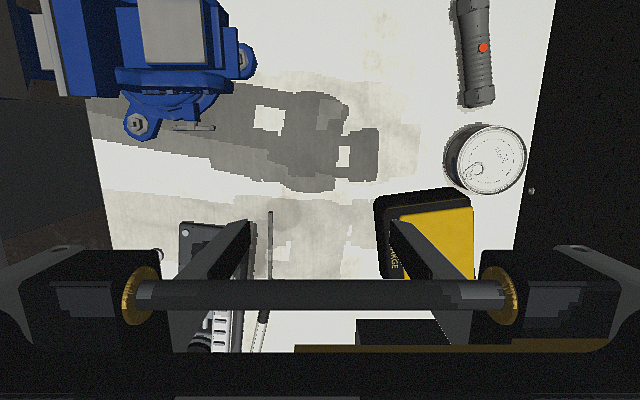

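View pics/side.png

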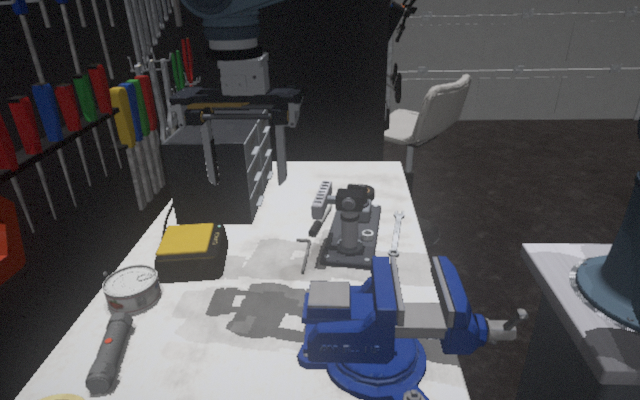

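The scene view shows the lamp base (corners about (281,262), (316,291), (394,237)), grip block at (317,217) and knob at (360,212). In the side view the grip block is at (352,193). The wrist view only catches the plate's end at (185,225).

```bash
cat > h.py <<'E'
from rig import robot, imaging, finish_job
import numpy as np, cv2
from scipy.spatial.transform import Rotation as R
def ray(m,u,v):
    q=m["orientation"]; r=R.from_quat([q[1],q[2],q[3],q[0]])
    return np.array(m["position"]), r.apply([(u-m["cx"])/m["fx"],-(v-m["cy"])/m["fy"],-1])
def plane(m,u,v,z):
    p,d=ray(m,u,v); return p+d*(z-p[2])/d[2]
def tri(rays):
    A=[];b=[]
    for p,d in rays:
        d=d/np.linalg.norm(d);P=np.eye(3)-np.outer(d,d);A.append(P);b.append(P@p)
    return np.linalg.solve(sum(A),sum(b))
def proj(m,X):
    q=m["orientation"]; r=R.from_quat([q[1],q[2],q[3],q[0]])
    c=r.inv().apply(np.asarray(X)-m["position"]); return np.array([m["cx"]+m["fx"]*c[0]/-c[2], m["cy"]-m["fy"]*c[1]/-c[2]])
E
python3 - <<'E'
from h import *
m=imaging.camera_model("scene")
for u,v,z in((281,262,.012),(316,291,.012),(394,237,.012),(317,217,.115),(360,212,.08)): print(plane(m,u,v,z).round(3))
s=cv2.imread("pics/scene.png")[180:300,260:420]; d=cv2.imread("pics/side.png")[170:290,290:430]
cv2.imwrite("pics/z.png",np.vstack([cv2.resize(s,None,fx=2.5,fy=2.5,interpolation=2),cv2.resize(d,(400,300),interpolation=2)]) if 0 else np.hstack([cv2.resize(s,(400,300),interpolation=2),cv2.resize(d,(350,300),interpolation=2)]))
E
```

```text
[ 0.545 -0.086  0.012]
[ 0.446 -0.06   0.012]
[ 0.414 -0.281  0.012]
[ 0.487 -0.119  0.115]
[ 0.464 -0.227  0.08 ]
```

View pics/z.png

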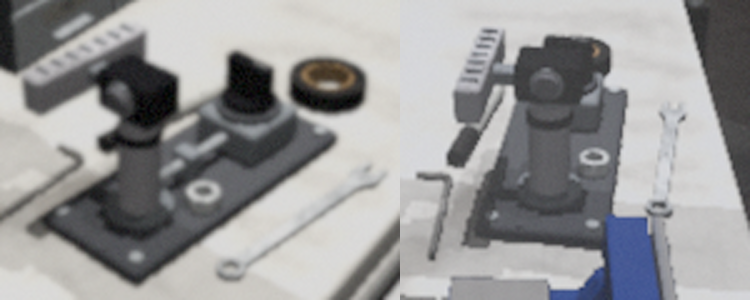

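nudge_tcp(ticks=[[[0, -0.036, -0.014], 0], [[0, -0.036, -0.014], 0], [[0, -0.036, -0.014], 0], [[-0.018, -0.036, -0.014], 0], [[-0.018, -0.036, -0.014], 0], [[-0.036, -0.01, -0.01], 0], [[-0.036, -0.01, 0], 0], [[-0.036, 0, 0], 0]])

```text
time_s: 0.82
ee_pos: [0.4503, -0.1442, 0.3049]
orientation: [0.001, 0.707, 0.707, 0.0]
ft_force: [0.5, 1.0, 0.6]
opening: 0.0939
finger_force: 0.0
```

nudge_tcp(ticks=[[[-0.036, 0, 0], 0], [[0, 0, 0], -0.125], [[0, 0, 0], -0.125], [[0, 0, 0], -0.125], [[0, 0, 0], -0.125], [[0, 0, 0], -0.125], [[0, 0, 0], -0.125], [[0, 0, 0], -0.125]])

```text
time_s: 1.48
ee_pos: [0.4514, -0.1791, 0.3033]
orientation: [-0.0, 0.338, 0.941, 0.0]
ft_force: [0.4, 0.3, 0.3]
opening: 0.0941
finger_force: 0.0
```

nudge_tcp(ticks=[[[0, 0, 0], -0.125], [[0, 0, 0], -0.125], [[0, 0, 0], -0.125], [[0, 0, 0], -0.125], [[0, 0, 0], 0], [[0, 0, 0], 0]], aperture=0.05)

```text
time_s: 1.98
ee_pos: [0.4515, -0.1791, 0.3034]
orientation: [-0.0, 0.099, 0.995, 0.0]
ft_force: [-0.8, -0.1, -0.1]
opening: 0.0571
finger_force: 0.0
```

```bash
python3 - <<'E'
from h import *
o=robot.get_obs();m=imaging.camera_model("wrist");f=imaging.grab_frame("wrist")
print(o["ee_pos"],o["qpos"],m)
cv2.imwrite("pics/w2.png",f[:,:,::-1])
import pickle;pickle.dump(m,open("m2.pkl","wb"))
E
```

```text
[ 0.45148264 -0.17909092  0.30338045] [-6.11596984e-01 -2.09819275e-01  1.87493972e+00  1.10291585e-05
  1.47695570e+00 -1.98340734e+00] {'fx': 281.00292102145573, 'fy': 281.00292102145573, 'cx': 319.4575131653231, 'cy': 196.51868661658446, 'position': array([ 0.3844395 , -0.16449528,  0.46369021]), 'orientation': array([ 0.76858547, -0.09204851, -0.07470105,  0.6286678 ])}
```

View pics/w2.png

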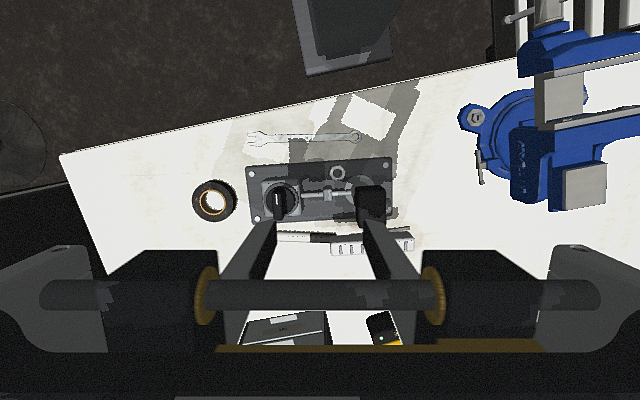

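Wrist view: plate corners around (246,166), (392,157), (250,222); knob at (281,200); grip block at (371,203); light bar behind at (372,243). I'll enlarge for exact edges.

```bash
python3 - <<'E'
from h import *
f=cv2.imread("pics/w2.png")[145:260,235:425]
f=cv2.convertScaleAbs(f,alpha=2.2,beta=20)
cv2.imwrite("pics/w2z.png",cv2.resize(f,None,fx=4,fy=4,interpolation=cv2.INTER_CUBIC))
E
```

```text
(no output)
```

View pics/w2z.png

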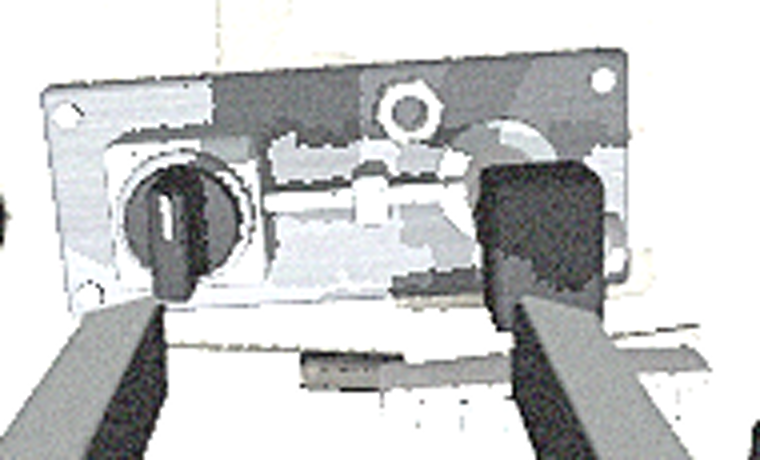

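```bash
cat > e.py <<'E'
from h import *
import pickle
m=pickle.load(open("m2.pkl","rb"))
P=lambda c,z: plane(m,c[0]/4+235-.375,c[1]/4+145-.375,z)[:2]
s={k:P(c,.012) for k,c in dict(FL=(42,92),FR=(627,50),sFL=(68,114),sFR=(603,80),sRL=(90,296)).items()}
for k in s: print(k,s[k].round(4))
d=s["FR"]-s["FL"];d2=s["sFR"]-s["sFL"];d3=s["sRL"]-s["sFL"]
print(np.linalg.norm(d),np.linalg.norm(d2),np.linalg.norm(d3),-np.arctan2(d[0],d[1]),-np.arctan2(d2[0],d2[1]),np.arctan2(d3[1],d3[0]))
yaw=-np.arctan2(d[0],d[1]); ey=np.array([-np.sin(yaw),np.cos(yaw)]);ex=np.array([np.cos(yaw),np.sin(yaw)])
c=(s["FL"]+s["FR"])/2+.05*ex; print("c",c,"yaw",yaw,"knob",c-.06*ey,"head",c+.065*ey)
print("disc",P((187,214),.056),"headtop corners",P((483,168),.13),P((603,170),.13),P((500,325),.13),P((483,168),.098))
ms=imaging.camera_model("scene"); md=imaging.camera_model("side")
for n,X in dict(knob=[*(c-.06*ey),.086],head=[*(c+.065*ey),.13]).items(): print(n,proj(ms,X),proj(md,X),(proj(m,X)-[235,145])*4)
for a,b in((-.025,-.018),(-.025,.018),(.025,.018),(.025,-.018)):
  X=c+.065*ey+a*ex+b*ey; print(((proj(m,[*X,.13])-[235,145])*4).round(),((proj(m,[*X,.098])-[235,145])*4).round())
print("sideZoom",(proj(md,[*(c+.065*ey),.115])-[290,170])*2.5)
E
python3 e.py
```

```text
FL [ 0.4208 -0.2947]
FR [ 0.4509 -0.061 ]
sFL [ 0.4315 -0.2867]
sFR [ 0.4609 -0.0721]
sRL [ 0.5084 -0.2972]
0.23559827388485824 0.21651909357771298 0.07754211203436964 -0.1279815686655462 -0.13581402009722088 -0.1367649752892899
c [ 0.48541118 -0.18423014] yaw -0.1279815686655462 knob [ 0.47775323 -0.24373943] head [ 0.49370729 -0.11976174]
disc [ 0.47229513 -0.24074646] headtop corners [ 0.46013768 -0.13573533] [ 0.46795188 -0.10021236] [ 0.51068521 -0.13899198] [ 0.46739694 -0.13297732]
knob [358.48716962 203.53051791] [356.38258769 185.3097807 ] [169.34437999 249.73367121]
head [313.71924788 208.21141162] [349.32590703 192.29455846] [550.82148704 260.81498206]
[489. 186.] [477. 165.]
[608. 178.] [585. 157.]
[610. 333.] [588. 301.]
[496. 341.] [483. 308.]
sideZoom [148.17915939  73.98224638]
```

nudge_tcp(ticks=[[[-0.0082, -0.0144, 0.025], 0], [[-0.0082, -0.0144, 0.025], 0], [[-0.0082, -0.0144, 0.025], 0], [[-0.0082, -0.0144, 0.025], 0], [[0, 0, 0], -0.04], [[0, 0, 0], 0], [[0, 0, 0], 0]], aperture=0.06)

```text
time_s: 2.62
ee_pos: [0.4727, -0.2421, 0.2037]
orientation: [-0.0, 0.079, 0.997, 0.0]
ft_force: [0.4, -0.2, 0.6]
opening: 0.0603
finger_force: 0.0
```

```bash
python3 - <<'E'
from h import *
import pickle
o=robot.get_obs();m=imaging.camera_model("wrist");f=imaging.grab_frame("wrist")
pickle.dump(m,open("m3.pkl","wb"));print(o["ee_pos"],o["time_s"],m["position"])
cv2.imwrite("pics/w3.png",f[:,:,::-1])
w=cv2.convertScaleAbs(f[120:310,220:460,::-1],alpha=2,beta=20)
w=cv2.resize(w,None,fx=3,fy=3,interpolation=cv2.INTER_CUBIC)
def mk(X): 
    u=(proj(m,X)-[220,120]+.5)*3; cv2.circle(w,tuple(int(t) for t in u),3,(0,0,255),-1)
mk([.4725,-.242,.086]);mk([.489,-.119,.13])
cv2.imwrite("pics/w3z.png",w)
E
```

```text
[ 0.47265843 -0.24214174  0.20369199] 2.6167 [ 0.40505407 -0.23025675  0.36396137]
```

View pics/w3z.png

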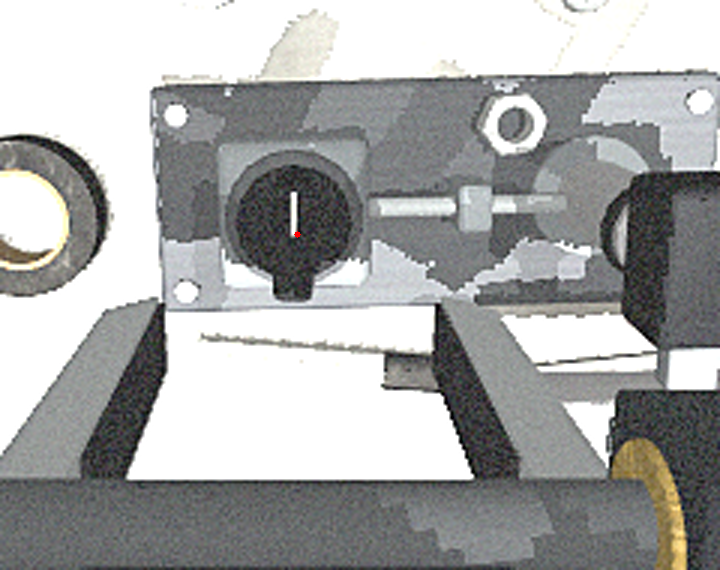

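The knob bar is in line with the fingers, at (295,215) in the crop. The red dot (my estimate) falls on the bar, and the bar's far end is at row 298.

```bash
python3 - <<'E'
from h import *
import pickle
m=pickle.load(open("m3.pkl","rb"))
P=lambda c,z: plane(m,c[0]/3+220-.5,c[1]/3+120-.5,z)[:2]
for n,c,z in(("disc",(292,216),.056),("FL",(152,88),.012),("sFL",(175,114),.012),("sFR",(699,101),.012),("sRL",(186,290),.012),("bar rear top",(292,275),.086),("bar rear bot",(292,298),.056),("bar rear top?",(292,298),.086),("discL",(226,216),.056),("discR",(362,216),.056),("mark",(293,190),.086),("mark2",(294,236),.086),("blockL",(622,270),.13)): print(n,P(c,z).round(4))
a=P((175,114),.012);b=P((699,101),.012);c=P((186,290),.012);print(-np.arctan2(*(b-a)),np.linalg.norm(b-a),np.arctan2((c-a)[1],(c-a)[0]))
X=(b+c)/2;print("centre",X); y=-.133; ey=np.array([-np.sin(y),np.cos(y)]);print(X-.06*ey,X+.065*ey)
E
```

```text
disc [ 0.4726 -0.2444]
FL [ 0.4197 -0.2948]
sFL [ 0.4316 -0.2874]
sFR [ 0.4607 -0.0722]
sRL [ 0.5076 -0.2975]
bar rear top [ 0.4865 -0.2463]
bar rear bot [ 0.5043 -0.2495]
bar rear top? [ 0.4947 -0.2477]
discL [ 0.4687 -0.2688]
discR [ 0.4767 -0.2185]
mark [ 0.4572 -0.2412]
mark2 [ 0.473  -0.2434]
blockL [ 0.4872 -0.1495]
-0.1342285153676622 0.21718202074116352 -0.13112475816505606
centre [ 0.48414949 -0.18483069]
[ 0.47619299 -0.2443008 ] [ 0.49276902 -0.12040473]
```

nudge_tcp(ticks=[[[-0.0016, -0.0018, 0.03], 0], [[0, 0, 0.03], 0], [[0, 0, 0.03], 0], [[0, 0, 0.02], 0], [[0, 0, 0.0147], 0], [[0, 0, 0], 0], [[0, 0, 0], 0]], aperture=0.06)

```text
time_s: 3.25
ee_pos: [0.4742, -0.244, 0.0796]
orientation: [0.0, 0.078, 0.997, -0.0]
ft_force: [-0.5, -0.2, 0.9]
opening: 0.0601
finger_force: 0.0
```

nudge_tcp(ticks=[[[0, 0, 0], 0], [[0, 0, 0], 0], [[0, 0, 0], 0], [[0, 0, 0], 0], [[0, 0, 0], 0], [[0, 0, 0], 0]], aperture=0.0, grip_n=25)

```text
time_s: 3.75
ee_pos: [0.474, -0.2442, 0.0793]
orientation: [0.0, 0.078, 0.997, -0.0]
ft_force: [0.3, 0.3, 0.3]
opening: 0.0234
finger_force: 0.0
```

nudge_tcp(ticks=[[[0, 0, 0], 0], [[0, 0, 0], 0], [[0, 0, 0], 0], [[0, 0, 0], 0]])

```text
time_s: 4.08
ee_pos: [0.4738, -0.2445, 0.079]
orientation: [-0.0, 0.078, 0.997, -0.0]
ft_force: [-0.3, -1.3, -0.2]
opening: 0.0136
finger_force: 25.0
```

nudge_tcp(ticks=[[[0, 0, 0], 0.12], [[0, 0, 0], 0.12], [[0, 0, 0], 0.12], [[0, 0, 0], 0.12], [[0, 0, 0], 0.12], [[0, 0, 0], 0.12], [[0, 0, 0], 0.12]])

```text
time_s: 4.67
ee_pos: [0.475, -0.2427, 0.079]
orientation: [0.001, 0.481, 0.877, 0.002]
ft_force: [5.3, 6.8, 0.8]
opening: 0.0142
finger_force: 25.0
```

nudge_tcp(ticks=[[[0, 0, 0], 0.12], [[0, 0, 0], 0.12], [[0, 0, 0], 0.12], [[0, 0, 0], 0.08], [[0, 0, 0], 0], [[0, 0, 0], 0]])

```text
time_s: 5.17
ee_pos: [0.4761, -0.2424, 0.079]
orientation: [0.001, 0.658, 0.753, 0.003]
ft_force: [9.2, 6.4, -1.8]
opening: 0.0137
finger_force: 25.0
```

```bash
python3 -c "
from rig import robot, imaging, finish_job
o=robot.get_obs();print(o['ft_torque'],o['opening'],o['qpos'])"
```

```text
[ 1.14732303 -1.72947764  0.03522782] 0.013669785911034727 [-0.68625966  0.15863496  1.94894979  0.00704131  1.03169287 -0.82329785]
```

nudge_tcp(ticks=[[[0, 0, 0], 0], [[0, 0, 0], 0], [[0, 0, 0], 0], [[0, 0, -0.02], 0], [[0, 0, -0.04], 0], [[0, 0, -0.04], 0], [[0, 0, -0.04], 0], [[0, 0, 0], 0]], aperture=0.07)

```text
time_s: 5.83
ee_pos: [0.4773, -0.247, 0.2282]
orientation: [0.008, 0.658, 0.753, 0.0]
ft_force: [0.0, -1.3, 0.5]
opening: 0.0636
finger_force: 0.0
```

```bash
python3 - <<'E'
from h import *
import pickle
o=robot.get_obs();m=imaging.camera_model("wrist");f=imaging.grab_frame("wrist")
print(o["ee_pos"],o["time_s"],o["opening"])
k=(proj(m,[.476,-.2425,.086])).astype(int);h=proj(m,[.492,-.1195,.13]).astype(int);print(k,h)
w=cv2.convertScaleAbs(np.ascontiguousarray(f[100:300,150:450,::-1]),alpha=2,beta=20)
w=cv2.resize(w,None,fx=2,fy=2,interpolation=cv2.INTER_CUBIC)
cv2.imwrite("pics/w4z.png",w)
E
```

```text
[ 0.47733576 -0.24701971  0.2282429 ] 5.8333 0.06361509106210206
[317 187] [356  59]
```

View pics/w4z.png

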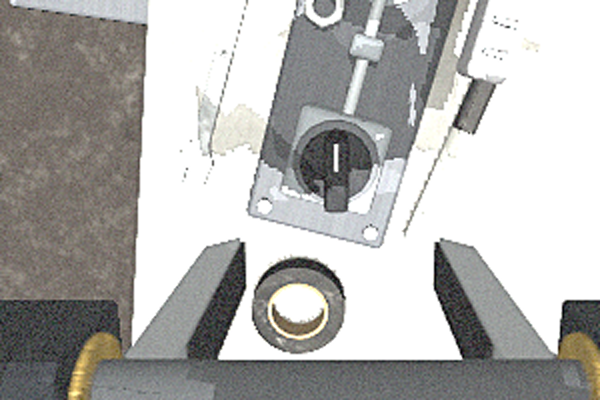

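The knob bar (crop (337,170)) still lies along the tool's turned axis: it stayed past the detent. Turning back.

nudge_tcp(ticks=[[[0, 0, 0], -0.12], [[0, 0, 0], -0.12], [[0, 0, 0], -0.12], [[0, 0, 0], -0.12], [[0, 0, 0], -0.12], [[0, 0, 0], -0.12], [[0, 0, 0], -0.12], [[0, 0, 0], -0.12]], aperture=0.075)

```text
time_s: 6.55
ee_pos: [0.473, -0.2436, 0.217]
orientation: [-0.001, 0.233, 0.972, 0.001]
ft_force: [-0.1, -0.2, 0.0]
opening: 0.0751
finger_force: 0.0
```

nudge_tcp(ticks=[[[0, 0, 0], -0.12], [[0, 0, 0], -0.12], [[0, 0, 0], -0.103], [[0, 0, 0], 0], [[0, 0, 0], 0]])

```text
time_s: 6.97
ee_pos: [0.4733, -0.2438, 0.2176]
orientation: [-0.001, 0.068, 0.998, 0.001]
ft_force: [-0.3, -0.6, 0.1]
opening: 0.0752
finger_force: 0.0
```

```bash
python3 - <<'E'
from h import *
o=robot.get_obs();q=o["orientation"];r=R.from_quat([q[1],q[2],q[3],q[0]])
print(o["ee_pos"],r.as_matrix().round(3))
print(r.inv().apply(np.array([.492,-.1195,.115])-o["ee_pos"]))
E
```

```text
[ 0.47327234 -0.24375755  0.21755202] [[-0.991  0.135 -0.002]
 [ 0.135  0.991  0.002]
 [ 0.002  0.001 -1.   ]]
[-0.00194653  0.12552054  0.10270533]
```

nudge_tcp(ticks=[[[-0.002, 0.0315, 0.005], 0], [[0, 0.0315, 0.005], 0], [[0, 0.0315, 0.005], 0], [[0, 0.031, 0], 0], [[0, 0, 0], 0], [[0, 0, 0], 0]])

```text
time_s: 7.47
ee_pos: [0.4923, -0.1189, 0.2033]
orientation: [-0.0, 0.066, 0.998, 0.0]
ft_force: [1.0, -0.1, -0.7]
opening: 0.075
finger_force: 0.0
```

```bash
python3 - <<'E'
from h import *
import pickle
o=robot.get_obs();m=imaging.camera_model("wrist");f=imaging.grab_frame("wrist")
pickle.dump((o,m),open("m5.pkl","wb"));print(o["ee_pos"],o["time_s"],o["opening"])
w=cv2.convertScaleAbs(np.ascontiguousarray(f[120:320,210:430,::-1]),alpha=2,beta=20)
w=cv2.resize(w,None,fx=3,fy=3,interpolation=cv2.INTER_CUBIC)
y=-.133;ex=np.array([np.cos(y),np.sin(y)]);ey=np.array([-np.sin(y),np.cos(y)]);c=np.array([.492,-.1195])
for a,b,col in((-.025,-.018,(0,0,255)),(-.025,.018,(0,0,255)),(.025,.018,(0,0,255)),(.025,-.018,(0,0,255)),(0,0,(0,255,0))):
    u=(proj(m,[*(c+a*ex+b*ey),.13])-[210,120]+.5)*3;cv2.circle(w,tuple(int(t) for t in u),3,col,-1);print(u.round())
cv2.imwrite("pics/w5z.png",w)
E
```

```text
[ 0.49226119 -0.11888187  0.20333216] 7.4667 0.07496871832529205
[261. 186.]
[389. 186.]
[386. 352.]
[264. 352.]
[325. 271.]
```

View pics/w5z.png

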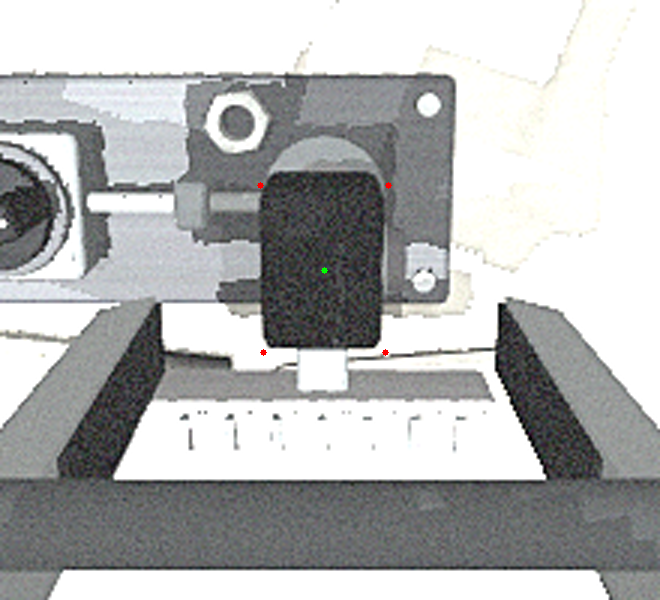

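Block top spans (261–384, 172–348) in the crop, within about 1 mm of the predicted corners. Descend and squeeze.

nudge_tcp(ticks=[[[0.001, -0.001, 0.025], 0], [[0, 0, 0.025], 0], [[0, 0, 0.02], 0], [[0, 0, 0.012], 0], [[0, 0, 0.0063], 0], [[0, 0, 0], 0], [[0, 0, 0], 0]])

```text
time_s: 8.1
ee_pos: [0.4918, -0.1216, 0.1163]
orientation: [0.0, 0.067, 0.998, -0.0]
ft_force: [0.2, -0.7, 0.3]
opening: 0.0752
finger_force: 0.0
```

nudge_tcp(ticks=[[[0, 0, 0], 0], [[0, 0, 0], 0], [[0, 0, 0], 0], [[0, 0, 0], 0], [[0, 0, 0], 0], [[0, 0, 0], 0], [[0, 0, 0], 0], [[0, 0, 0], 0]], aperture=0.0, grip_n=35)

```text
time_s: 8.77
ee_pos: [0.4917, -0.1206, 0.1161]
orientation: [0.0, 0.066, 0.998, 0.0]
ft_force: [0.2, 3.0, 4.4]
opening: 0.0362
finger_force: 35.0
```

nudge_tcp(ticks=[[[0, 0, 0], 0], [[0, 0, 0], 0], [[0, 0, 0], 0], [[0, 0, 0], 0]])

```text
time_s: 9.1
ee_pos: [0.4917, -0.1206, 0.1161]
orientation: [0.0, 0.066, 0.998, 0.0]
ft_force: [-0.0, 3.3, 5.8]
opening: 0.0365
finger_force: 35.0
```

Opening 36.5 mm: button fully in. Lift.

nudge_tcp(ticks=[[[0, 0, -0.004], 0], [[0, 0, -0.006], 0], [[0, 0, -0.008], 0], [[0, 0, -0.008], 0], [[0, 0, -0.008], 0], [[0, 0, 0], 0]])

```text
time_s: 9.6
ee_pos: [0.4917, -0.1206, 0.1501]
orientation: [0.001, 0.066, 0.998, 0.0]
ft_force: [3.6, 3.5, -1.5]
opening: 0.0364
finger_force: 35.0
```

nudge_tcp(ticks=[[[0, 0, -0.01], 0], [[0, 0, -0.01], 0], [[0, 0, -0.01], 0], [[0, 0, -0.01], 0], [[0, 0, -0.01], 0], [[0, 0, -0.01], 0], [[0, 0, 0], 0], [[0, 0, 0], 0]])

```text
time_s: 10.27
ee_pos: [0.4917, -0.1206, 0.209]
orientation: [0.001, 0.066, 0.998, 0.0]
ft_force: [4.0, 2.7, -3.6]
opening: 0.0363
finger_force: 35.0
```

nudge_tcp(ticks=[[[0, 0, -0.006], 0], [[0, 0, -0.006], 0], [[0, 0, -0.004], 0], [[0, 0, -0.002], 0], [[0, 0, 0], 0], [[0, 0, 0], 0], [[0, 0, 0], 0]])

```text
time_s: 10.85
ee_pos: [0.4916, -0.1206, 0.2261]
orientation: [0.0, 0.066, 0.998, 0.0]
ft_force: [6.7, 3.0, -4.4]
opening: 0.0367
finger_force: 35.0
```

nudge_tcp(ticks=[[[0, 0, -0.001], 0], [[0, 0, 0], 0], [[0, 0, 0], 0]])

```text
time_s: 11.1
ee_pos: [0.4916, -0.1206, 0.2262]
orientation: [0.0, 0.066, 0.998, 0.0]
ft_force: [8.2, 0.9, -8.6]
opening: 0.0362
finger_force: 35.0
```

nudge_tcp(ticks=[[[0, 0, -0.001], 0], [[0, 0, 0], 0], [[0, 0, 0], 0]])

```text
time_s: 11.35
ee_pos: [0.4916, -0.1206, 0.2262]
orientation: [0.0, 0.066, 0.998, 0.001]
ft_force: [10.3, 0.9, -12.7]
opening: 0.0367
finger_force: 35.0
```

Position is fixed while the force grows: the hard stop. One check picture.

```bash
python3 - <<'E'
from h import *
f=imaging.grab_frame("scene")[120:300,230:430,::-1]
cv2.imwrite("pics/end.png",cv2.resize(f,None,fx=3,fy=3,interpolation=2))
m=imaging.camera_model("scene")
print((proj(m,[.4916,-.1206,.225])-[230,120])*3)
E
```

```text
[253.80023095 113.39032295]
```

View pics/end.png

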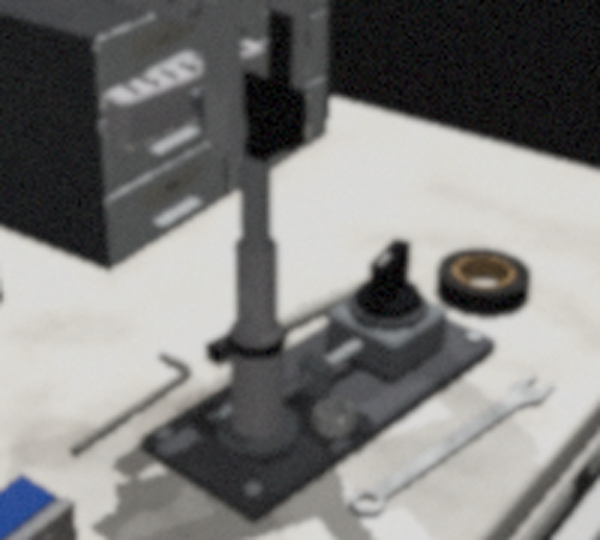

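The block is raised at (275,115) in the crop and held by the fingers. The mast is extended, the knob is turned (390,270), the bolt is drawn, and the bystanders are undisturbed.

```bash
python3 -c "
from rig import robot, imaging, finish_job
print(finish_job())"
```

```text
the job is handed in; nothing more can be done
None
```

I turned the lock knob about 1.3 rad past its detent, raised the lamp 110 mm to its second stop, and handed the job in at about 11.4 s, still gripping the block with the button fully pressed in.

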